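# Release the transport lock of a bottle agitator

### The arm

A 6-joint arm with a two-finger parallel gripper is mounted at the origin on the work surface. World frame = base frame: x ahead of the robot, y to its left, z up, the work surface at z = 0. Lengths are in mm, angles in rad, forces in N, time in s.
With the tool pointing down it reaches from about 300 to 750 mm from the base axis. Payload 8.5 kg.
Tool frame: the origin (TCP) lies between the finger pads, 19 mm behind the fingertips; this is the grasp point; z points along the fingers, y is the line along which they close (so a half turn about z gives the same grasp; the last joint's range is limited). The gripper opens to 88 mm and grips with 3 to 60 N. Pads are 18 mm wide; open, the fingers measure 123 mm over their backs; the gripper's body (75 mm by 187 mm) begins 45 mm behind the grasp point.
Start: joints at [1.099, 0.381, 1.297, -0, 1.464, -0.215], TCP at [139.685, 531.948, 257.448] pointing down, gripper open.
Joint ranges: [-3.11, 3.11], [-0.89, 2.33], [0.22, 2.48], [-1.42, 4.56], [0.17, 2.85], [-2.88, 2.88]. Speed limits (rad/s): [2.39, 2.39, 3.14, 3.14, 3.14, 3.14].

### API

Orientations are given as a unit quaternion [x, y, z, w].
In Python, from rig import robot, viewer, models gives the robot as it stands.
- The arm moves only by the shell command python3 -m crank 'ROWS' [FORCE]. ROWS is JSON, one flat list of numbers, 7 for each row, row after row: the finger opening in mm, from 0 to 88.1, then the shift along the tool's x, y, z in mm, then the turn, a rotation vector about the tool's x, y, z in rad. In form: [jaw, tx, ty, tz, wx, wy, wz, jaw, tx, ty, tz, wx, wy, wz, ...]. A call has 1 to 8 rows; each row shifts and turns the commanded pose from where the row before left it, along the tool's axes as they then stand; what a row does not reach is not made up. A row lasts 1/10 s, in which the tool goes at most 50 mm and 8.59 degrees, less where a joint would pass 70% of its speed; a pose out of reach is approached as far as the arm can. A call is refused whole if a number of a shift passes 50 or a number of a turn 0.15, either way. A call with a gripper value outside its range is refused whole. The fingers move at their own pace and stop on an object; FORCE is the grip in N (left out, the last holds). Time passes only in rows, so rows that do not move let the fingers close. It gives the time, the measured TCP pose, the force, the opening and the grip force at its end, in the units of the state.
- robot.get_state(): the state, without advancing time (a new reading comes with each control period).
- viewer.snapshot(name): name is "scene" or "top"; returns a dict with "frame" (420x560x3 uint8, red, green, blue), "intrinsics" (3x3 intrinsics, pixels), "dist" ([k1, k2, p1, p2, k3] as OpenCV has them; the pictures are not rectified), "rvec" (rotation vector, rad) and "tvec" (3), from world to camera coordinates, as OpenCV has them. Camera axes: x right, y down, z forward; pixel columns grow to the right and rows downward; lengths in mm; the calibration is good to about 2 mm. A picture is of the moment at which its call begins. There is no depth.
- robot.job_done(): hands the job in; it is judged then, once.
Trained networks look in a picture, given as the dict that the camera call returned (one of the last four; its "shot" number tells which), for a name from the list of things; names that differ only in an ending like _2 or _b are one class to them, and where a whole thing is asked for, a point or a joint stands for the part that bears it (a point fixed in the world has none). Each returns a list of dicts, best first, with "confidence" (0 to 1); they miss things now and then, are a little off and sometimes report something else, mostly with a low value. They report only what shows in the picture. A call takes as long as a camera call.
- models.trace(picture, label): "mask" (420x560 bool, what is visible of it) and "bbox" ([left, top, width, height] in pixels, round what is visible of it).
The state is a dict: "time_s": time; "joints": joint angles; "qd": joint speeds; "joint_efforts": joint torques, N m; "tool_pos": TCP position; "ee_rot": TCP orientation; "wrist_force": force on the tool from outside, world axes, zero at the start; "torque": the same for the moment, N m; "opening": opening from 0.0 (shut) to 1.0 (fully open); "finger_force": force on a finger pad.
Only numpy, scipy, OpenCV 4.12 (cv2) and the standard library are available. Lean on these libraries where they do the work, as an engineer would, in place of code of your own. Each camera call takes 0.05 s, during which the arm holds its last target. There are 200 camera calls.

### The job

Put the new bottle agitator into service: lift the yellow transport tag up and off its hook and lay it flat in the blue tray, without dropping or flinging it. Then slide the orange transport lock grip along its track all the way to the end stop hidden in the black tunnel, so that it stays home, without ramming it. Leave the bottles and the beaker where they stand.

Things in the scene. Friction and masses are not known exactly. Their poses are not given: they have to be found in the camera images.
- agitator: Fixed white machine, 300 mm deep, 360 mm wide (y), origin under its middle on the table; its front faces its -x, towards the robot. The front panel slopes up away from the robot at 40 degrees to the table, from x -150, z 45 to x -35, z 141 mm; its normal is (-sin 40, 0, cos 40 deg) in this frame.
- guard_edge (a point): Lower front edge of the clear splash guard's aluminium bar, at agitator (-118, 0, 234) mm. The level guard covers the panel over its full width, so the lock grip is reached only from the robot's side with the tool tilted some 35 to 50 degrees, about along the panel's normal (the gripper's body then passes the bar by 15 to 25 mm). Agitator axes.
- hook_pin (a point): Middle of the hook's level steel pin (9 mm thick), at agitator (-131, 50, 280) mm. It leaves a 30 mm wide post (face at x -118, top at z 302) on the guard's bar and runs to the agitator's -x, to x -150, where its tip turns up to z 300.5 mm. Agitator axes.
- lock: Lock slide. Origin on the panel under the grip; z = panel's normal, x up the slope; slides along its own -y (robot's right) only. Orange grip 16 mm (y) x 32 mm (x), z 9 to 65; steel foot 10 mm high, y -80 to +35. Starts at agitator y 110 to 80 mm. Friction about 7 N. Its foot runs into a black tunnel, 17 mm high, agitator y -55 to -175.
- lock_grip (a point): Middle of the orange grip, 48 mm above the panel along its normal: a good place for the TCP, fingers closing along y. Axes as lock. The end stop inside the tunnel stands elsewhere each time: the grip's travel from its start is 60 to 153 mm and must be found by feel.
- stop (a joint): Sprung plunger of the hidden end stop, in m: 0 untouched, 0.008 pressed fully in (solid stop). On top of the guide's friction it adds 0.7 N at first touch to 3.5 N fully in, then the force rises steeply; over 30 N on the stop is a failure. Only the lock's foot can reach it; the guide's friction keeps the lock where it is let go.
- tag: Yellow rigid tag, red stripes, about 60 g, 8 mm thick (x), 64 wide (y), 150 tall (z); origin at the middle of its bottom edge, z up as it hangs. Window 32 mm wide, z 64 to 100, hangs by its upper edge on the hook pin; tab on top 36 mm wide, z 110 to 150, to be taken by its side edges. Raise it 17 to 25 mm to clear the hook's tip, then move it 40 mm to the agitator's -x.
- tag_tab (a point): Middle of the tag's tab, 130 mm above its bottom edge. Tag axes.
- tag_mid (a point): Middle of the tag, 75 mm above its bottom edge. Tag axes.
- tray: Fixed blue open tray, 220 mm (x) by 140 mm (y), 30 mm high, walls 4 mm, origin under its centre on the table; inner floor about 4 mm up. It stands to the left or to the right of the agitator's front (the grey bottle rack takes the other side).
- bottle_a: Loose brown bottle with green cap, 40 mm across, 115 mm tall, origin at its foot. Bystander.
- bottle_b: Loose brown bottle with orange cap, 40 mm across, 115 mm tall, origin at its foot. Bystander.
- bottle_c: Loose brown bottle with green cap, 40 mm across, 115 mm tall, origin at its foot. Bystander.
- beaker: Loose white beaker, 70 mm across, 90 mm tall, origin at its foot. Bystander.
- rack: Fixed grey bottle rack, 160 x 120 mm, 111 mm tall with its bottles, origin under its centre.

How it is judged:
By the outcome, as a careful person would: the job done as asked, in the order asked, and still so for the second after the job is handed in, with the robot touching nothing.
It also fails if it takes over 67 s, if anything falls off the work surface, if the arm or the gripper's body presses on something with over 40 N, if the wrist force passes 120 N, or if a joint passes its speed limit or range.

## Working session

There is one attempt and no reset: what is moved stays moved. The work goes in short steps, Python scripts to look and compute and a shell command to move; the robot and the scene stay as the last step left them, time stands still between calls to the robot, and variables do not carry over. Pictures are saved under pics/ and viewed, at most 13 in all, crops included, and the job is handed in when it is done.

```bash
ls; mkdir -p pics; cat > h.py <<'E'
import numpy as np, cv2
from rig import robot, viewer, models
from scipy.spatial.transform import Rotation as R
def cam(p):
    K=np.array(p["intrinsics"],float);d=np.array(p["dist"],float);r=np.array(p["rvec"],float);t=np.array(p["tvec"],float)
    return K,d,r,t
def proj(p,X):
    K,d,r,t=cam(p);return cv2.projectPoints(np.array(X,float).reshape(-1,1,3),r,t,K,d)[0].reshape(-1,2)
def ray(p,uv):
    K,d,r,t=cam(p);Rm=cv2.Rodrigues(r)[0]
    n=cv2.undistortPoints(np.array(uv,float).reshape(-1,1,2),K,d).reshape(-1,2)
    D=np.c_[n,np.ones(len(n))]@Rm; D/=np.linalg.norm(D,axis=1)[:,None]
    return -Rm.T@t.ravel(),D
def atz(p,uv,z):
    c,D=ray(p,uv);return c+D*((z-c[2])/D[:,2])[:,None]
def tri(p,a,q,b):
    c1,d1=ray(p,a);c2,d2=ray(q,b);o=[]
    for u,v in zip(d1,d2):
        A=np.eye(3)-np.outer(u,u);B=np.eye(3)-np.outer(v,v)
        o.append(np.linalg.solve(A+B,A@c1+B@c2))
    return np.array(o)
E
python3 - <<'E'
from h import *
s=viewer.snapshot("scene");t=viewer.snapshot("top")
for n,p in(("scene",s),("top",t)):
    cv2.imwrite(f"pics/{n}0.png",cv2.cvtColor(p["frame"],cv2.COLOR_RGB2BGR))
    c,_=ray(p,[[280,210]]);print(n,c.round(),atz(p,[[280,210]],0).round())
    for l in["agitator","lock","lock_grip","tag","tray","rack","beaker","bottle_a"]:
        for k in models.trace(p,l)[:3]:
            m=k["mask"];ys,xs=np.nonzero(m);print(l,round(k["confidence"],2),k["bbox"],round(xs.mean(),1),round(ys.mean(),1),m.sum())
print(robot.get_state())
E
```

```text
pics
scene [ 473. -502. 1207.] [[575.  79.   0.]]
agitator 0.89 [295.6, 116.5, 119.9, 177.5] 350.3 211.1 17642
lock 0.39 [297.7, 167.2, 12.6, 13.8] 305.9 171.4 50
lock 0.25 [292.6, 120.8, 122.2, 171.2] 350.4 211.0 17511
tag 0.64 [299.7, 138.8, 5.8, 51.4] 303.5 161.9 260
tray 0.88 [180.4, 100.4, 83.1, 62.7] 223.7 130.2 3338
rack 0.61 [220.5, 355.3, 83.4, 60.3] 261.3 386.3 4041
beaker 0.66 [291.5, 105.5, 24.8, 34.1] 299.4 120.7 542
beaker 0.58 [222.4, 355.0, 81.7, 63.8] 261.5 386.4 4032
bottle_a 0.82 [212.2, 271.1, 17.8, 22.8] 221.2 283.6 353
bottle_a 0.8 [346.1, 350.8, 14.0, 19.8] 353.3 361.5 296
bottle_a 0.78 [196.4, 200.9, 18.7, 27.7] 203.2 215.4 326
top [ 367.  -17. 1436.] [[593.  -4.   0.]]
agitator 0.93 [196.8, 100.6, 151.7, 115.2] 275.9 155.0 13317
lock 0.58 [229.4, 175.1, 36.4, 15.1] 236.0 183.7 105
tag 0.61 [236.8, 173.7, 27.8, 17.7] 248.2 181.6 330
tag 0.2 [311.9, 267.6, 16.4, 18.4] 318.8 277.3 167
tray 0.87 [126.6, 214.1, 62.2, 83.9] 156.9 257.4 3655
rack 0.68 [381.2, 229.3, 48.7, 55.9] 405.2 254.4 2475
beaker 0.6 [155.2, 164.9, 28.6, 29.3] 167.3 180.8 593
bottle_a 0.75 [389
[... 154 characters left out ...]
'time_s': 0.9, 'joints': array([ 1.09868425e+00,  3.80579377e-01,  1.29742034e+00, -4.01888700e-06,
        1.46359805e+00, -2.15278140e-01]), 'qd': array([-0.00144043, -0.00042826, -0.0006675 , -0.00057185, -0.00173896,
        0.00119157]), 'joint_efforts': array([ 5.64586007e-04, -4.37790298e+01, -2.24730653e+01,  7.14037288e-02,
        3.13377532e-02, -3.47203013e-05]), 'tool_pos': array([139.68959272, 531.93675442, 257.45261058]), 'ee_rot': array([ 1.28064094e-01,  9.91765894e-01, -3.08181155e-06,  1.01903233e-06]), 'wrist_force': array([ 0.91704491, -0.52729018,  1.28619336]), 'torque': array([ 0.00434788,  0.00457432, -0.0156597 ]), 'finger_force': 0.0, 'opening': 1.0002160897396135}
```

```bash
python3 - <<'E'
import cv2
s=cv2.imread("pics/scene0.png");t=cv2.imread("pics/top0.png")
cv2.imwrite("pics/s1.png",cv2.resize(s[90:300,270:430],None,fx=2.8,fy=2.8,interpolation=2))
cv2.imwrite("pics/t1.png",cv2.resize(t[90:310,115:435],None,fx=2.5,fy=2.5,interpolation=2))
E
```

```text
(no output)
```

View pics/s1.png

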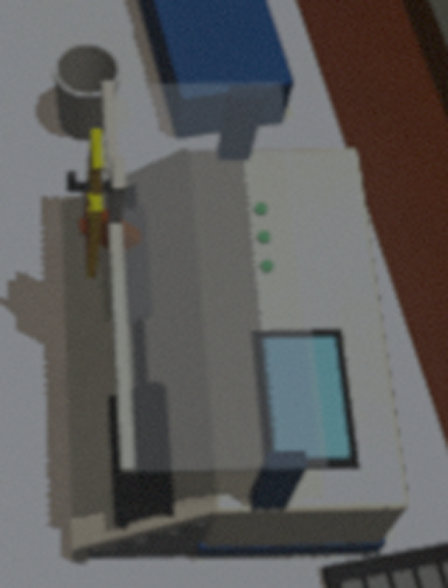

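View pics/t1.png

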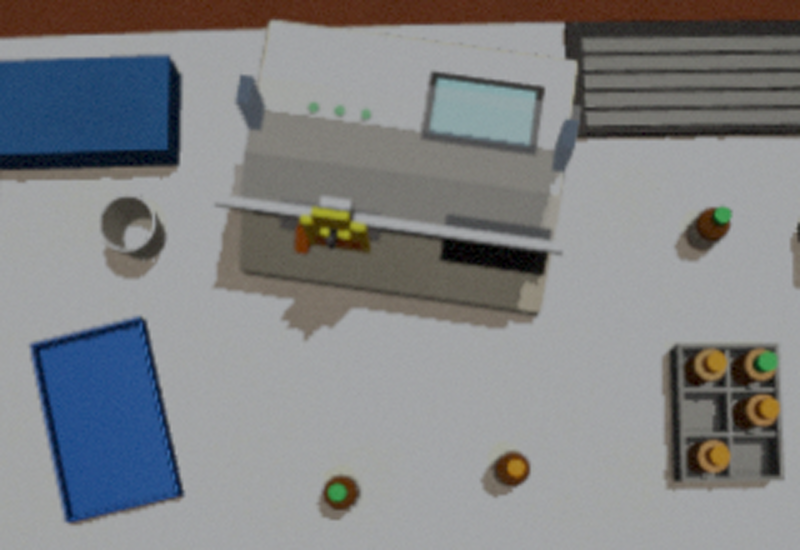

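View pics/scene0.png

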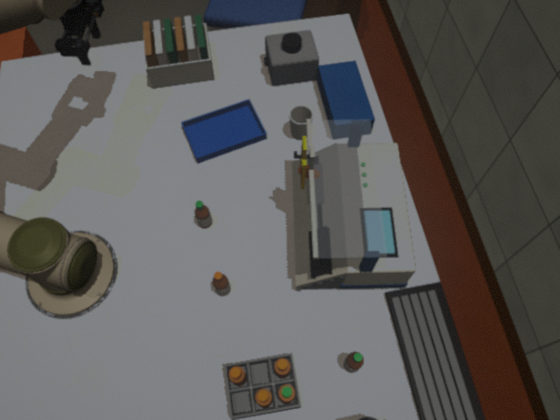

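```bash
cat > fit.py <<'E'
from h import *
from scipy.optimize import least_squares
s=viewer.snapshot("scene");t=viewer.snapshot("top")
T=lambda a:np.array(a)/2.5+[115,90]
S=lambda a:np.array(a)/2.8+[270,90]
obs=lambda H,W:[(t,[-150,180,45],T([243,267])),(t,[-150,-180,45],T([540,312])),(t,[150,180,H],T([270,22])),(t,[150,-180,H],T([578,62])),
 (t,[-118,W,234],T([217,206])),(t,[-118,-W,234],T([560,252])),
 (s,[-150,180,45],S([66,198])),(s,[-150,-180,45],S([80,548])),(s,[150,-180,H],S([405,507])),(s,[150,180,H],S([357,150])),
 (t,[-150,50,300.5],T([332,240])),(s,[-150,50,300.5],S([70,182])),(s,[-118,W,234],S([103,85])),(s,[-118,-W,234],S([123,472]))]
def world(q,X): return R.from_euler('z',q[2]).apply(X)+[q[0],q[1],0]
def f(q):
    o=obs(q[3],q[4])
    return np.concatenate([proj(p,world(q,X))[0]-u for p,X,u in o])
r=least_squares(f,[650,0,-.1,160,190],loss="soft_l1",x_scale=[10,10,.1,10,10]);print(r.x.round(3));print(f(r.x).reshape(-1,2).round(1))
q=r.x;np.save("q.npy",q)
print("pin",world(q,[-131,50,280]).round(1))
lines=[[[-150,-180,45],[-150,180,45]],[[-150,180,45],[-35,180,141]],[[-150,-180,45],[-35,-180,141]],[[-35,-180,141],[-35,180,141]],[[-118,-180,234],[-118,180,234]],[[-118,50,280],[-150,50,280]],[[-150,50,280],[-150,50,300.5]]]
for n,p,(x,y,w,h),k in(("s",s,(270,90,160,210),2.8),("t",t,(180,90,180,135),4.4)):
    im=cv2.cvtColor(p["frame"],cv2.COLOR_RGB2BGR)[y:y+h,x:x+w];im=cv2.resize(im,None,fx=k,fy=k,interpolation=2)
    for l in lines:
        a=((proj(p,world(q,l))-[x,y]+.5)*k).astype(int);cv2.line(im,tuple(map(int,a[0])),tuple(map(int,a[1])),(255,0,255),1)
    cv2.imwrite(f"pics/{n}2.png",im)
E
python3 fit.py; python3 -c "
import cv2,numpy as np
a=cv2.imread('pics/s2.png');b=cv2.imread('pics/t2.png')
print(a.shape,b.shape)"
```

```text
[ 7.48145e+02  1.00200e+00 -1.48000e-01  8.90490e+01  1.79566e+02]
[[-1.6  1. ]
 [ 0.4 -1.4]
 [ 1.1 -1.4]
 [-2.1 -3.1]
 [-0.4  0.2]
 [ 0.6 -0.7]
 [-3.4  1. ]
 [-2.6 -0.3]
 [ 5.   4.6]
 [ 1.8  7. ]
 [-0.9 -0.4]
 [-0.5 -4.1]
 [-2.3  0.7]
 [-0.5 -0.2]]
pin [625.9  69.8 280. ]
(588, 448, 3) (594, 792, 3)
```

View pics/t2.png

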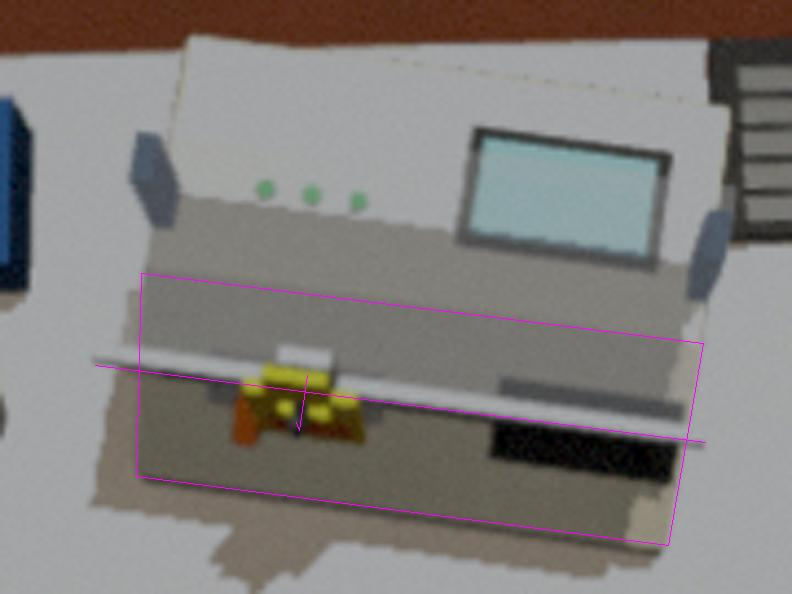

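View pics/s2.png

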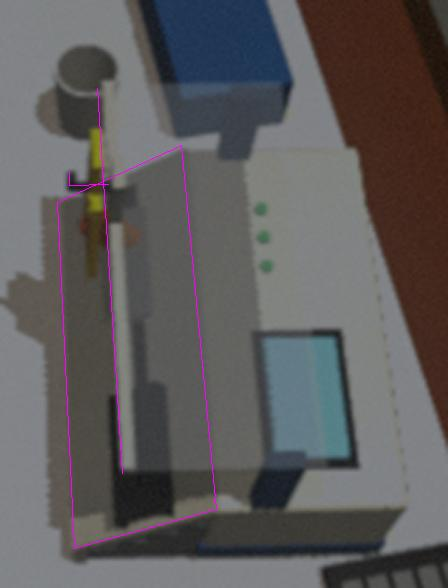

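```bash
sed -i 's/^ (s,\[-150,180,45\].*$/ (s,[-150,180,45],S([66,198])),(s,[-150,-180,45],S([78,548])),/; s/(t,\[150,180,H\].*$//; s/T(\[217,206\])/T([217,206])/; s/S(\[103,85\])/S([104,85])/' fit.py; sed -i 's/^r=least.*/for H in (140,150,160): pass\nr=least_squares(f,[690,0,-.1,150,190],loss="soft_l1",x_scale=[10,10,.1,10,10]);print(r.x.round(3));print(f(r.x).reshape(-1,2).round(1))/' fit.py; cat >> fit.py <<'E'
for H in (120,140,160):
    print(H,proj(t,world(q,[[150,180,H],[150,-180,H]])).round(1).tolist(),T([270,22]),T([578,62]),proj(s,world(q,[[150,180,H],[150,-180,H]])).round(1).tolist(),S([357,150]),S([405,507]))
# tag / lock-grip by mask in both views
a=models.trace(s,"tag")[0]["mask"];b=models.trace(t,"tag")[0]["mask"]
for m in(a,b):
    ys,xs=np.nonzero(m);print(xs.min(),xs.max(),ys.min(),ys.max())
for p in (s,t):
    for l in("tag","lock"):
        m=models.trace(p,l)[0]["mask"]; hsv=cv2.cvtColor(p["frame"],cv2.COLOR_RGB2HSV)
        print(l,hsv[m].mean(0))
tag=[[0,-18,150],[0,18,150],[0,-32,110],[0,32,110],[0,0,0]]
print("tag pred s",proj(s,world(q,np.array(tag)+[-131,50,184.5])).round(1).tolist());print("t",proj(t,world(q,np.array(tag)+[-131,50,184.5])).round(1).tolist())
E
python3 fit.py
```

```text
[ 7.49419e+02 -1.42500e+00 -1.59000e-01  1.51309e+02  1.79460e+02]
[[-1.2 -0.1]
 [ 0.5 -1.3]
 [ 0.2 -1. ]
 [ 0.9 -0.5]
 [-2.1  1.2]
 [-2.  -0.1]
 [-0.5 -1.3]
 [ 0.5 -3.9]
 [-1.2  1. ]
 [-0.7  0.1]]
pin [628.   68.6 280. ]
120 [[224.3, 92.4], [346.7, 108.2]] [223.   98.8] [346.2 114.8] [[403.3, 145.5], [423.2, 273.1]] [397.5        143.57142857] [414.64285714 271.07142857]
140 [[223.4, 89.6], [347.5, 105.7]] [223.   98.8] [346.2 114.8] [[405.0, 141.3], [425.4, 270.3]] [397.5        143.57142857] [414.64285714 271.07142857]
160 [[222.5, 86.8], [348.4, 103.1]] [223.   98.8] [346.2 114.8] [[406.7, 137.0], [427.8, 267.5]] [397.5        143.57142857] [414.64285714 271.07142857]
301 306 137 188
235 261 173 189
tag [ 23.83397683 137.42471042  84.53667954]
lock [ 11.23255814 104.74418605  68.86046512]
tag [ 24.38064516 203.07419355  98.30645161]
lock [ 57.38898362  22.29935503 128.66150196]
tag pred s [[305.0, 149.4], [304.3, 135.5], [304.5, 164.8], [303.3, 140.5], [302.0, 177.1]]
t [[254.9, 175.0], [239.9, 172.9], [261.6, 179.5], [235.8, 175.9], [251.8, 186.8]]
```

View pics/s2.png

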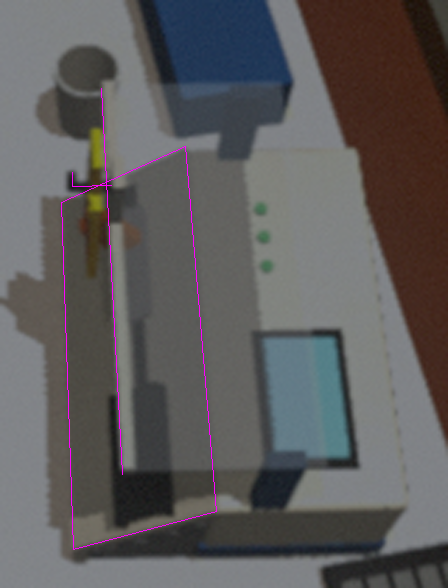

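```bash
cat >> h.py <<'E'
q=np.load("q.npy") if __import__("os").path.exists("q.npy") else None
def world(q,X): return R.from_euler('z',q[2]).apply(X)+[q[0],q[1],0]
def ori(th,yaw):  # tool y along frame y, tilt th deg forward from straight down
    t=np.radians(th);M=np.array([[-np.cos(t),0,np.sin(t)],[0,1,0],[-np.sin(t),0,-np.cos(t)]])
    return R.from_euler('z',yaw)*R.from_matrix(M)
def plan(p,o,n,p0=None,o0=None):
    st=robot.get_state()
    if p0 is None: p0,o0=st["tool_pos"],R.from_quat(st["ee_rot"])
    w=(o0.inv()*o).as_rotvec();pt=np.array(p0,float);cur=o0;rows=[]
    tgt=np.linspace(p0,p,n+1)[1:]
    for g in tgt:
        d=cur.inv().apply(g-pt).round(1);a=(w/n).round(4);rows.append([*d,*a]);pt=pt+cur.apply(d);cur=cur*R.from_rotvec(a)
    for r in rows:print(",".join(f"{v:g}" for v in r))
    e=(cur.inv()*o).magnitude();print("end err",(p-pt).round(1),round(e,4))
def st():
    s=robot.get_state();print(round(s["time_s"],2),"pos",s["tool_pos"].round(1),"z",R.from_quat(s["ee_rot"]).as_matrix()[:,2].round(3),"y",R.from_quat(s["ee_rot"]).as_matrix()[:,1].round(3),"q",s["joints"].round(2),"F",s["wrist_force"].round(1),"ff",round(s["finger_force"],1),"op",round(s["opening"]*88,1))
E
python3 - <<'E'
from h import *
s=viewer.snapshot("scene");t=viewer.snapshot("top")
a=np.array([[32,345],[145,320],[182,495],[68,522]])/2.5+[115,90]
c=atz(t,a,30);print(c.round(),c.mean(0).round(1),[np.linalg.norm(c[i]-c[i-1]).round() for i in range(4)])
d=c[1]-c[2];print("long axis ang",np.arctan2(d[1],d[0]),np.arctan2(*(c[0]-c[3])[[1,0]]))
for l,z in(("tray",30),):
    for p in(s,t):
        m=models.trace(p,l)[0]["mask"].astype(np.uint8);k=cv2.findContours(m,0,2)[0];k=max(k,key=cv2.contourArea)
        b=cv2.boxPoints(cv2.minAreaRect(k));w=atz(p,b,z);print(w.round(0).tolist(),w.mean(0).round(1))
print(tri(t,[[239.5,173.2]],s,[[304.6,135.7]]), world(q,[[-131,68,334.5]]))
for k in models.trace(t,"bottle_a")[:4]+models.trace(t,"beaker")[:1]:
    ys,xs=np.nonzero(k["mask"]);print(atz(t,[[xs.mean(),ys.mean()]],60).round())
g=world(q,[-131-80,50,330]);print(g)
plan(g,ori(20,q[2]),14)
E
```

```text
[[542. 455.  30.]
 [570. 317.  30.]
 [362. 270.  30.]
 [331. 406.  30.]] [450.9 361.9  30. ] [np.float64(217.0), np.float64(141.0), np.float64(213.0), np.float64(140.0)]
long axis ang 0.2223127956854383 0.2286371021665946
[[332.0, 408.0, 30.0], [562.0, 465.0, 30.0], [581.0, 300.0, 30.0], [362.0, 250.0, 30.0]] [459.4 355.7  30. ]
[[397.0, -87.0, 30.0], [415.0, -125.0, 30.0], [378.0, -143.0, 30.0], [360.0, -105.0, 30.0]] [ 387.7 -115.2   30. ]
[[631.40267645  87.74268147 331.28111698]] [[630.81106861  86.42181695 334.5       ]]
[[ 666. -355.   60.]]
[[365.  82.  60.]]
[[ 389. -113.   60.]]
[[672.  87.  60.]]
[[678. 330.  60.]]
[548.97179159  81.29027368 330.        ]
-36.5,-23.7,-5.2,-0.0012,-0.0249,-0.0069
-36.4,-24,-4.3,-0.0012,-0.0249,-0.0069
-36.3,-24.2,-3.4,-0.0012,-0.0249,-0.0069
-36.2,-24.4,-2.6,-0.0012,-0.0249,-0.0069
-36.2,-24.7,-1.7,-0.0012,-0.0249,-0.0069
-36,-24.9,-0.8,-0.0012,-0.0249,-0.0069
-35.8,-25.2,0.1,-0.0012,-0.0249,-0.0069
-35.6,-25.5,0.9,-0.0012,-0.0249,-0.0069
-35.4,-25.6,1.8,-0.0012,-0.0249,-0.0069
-35.2,-26,2.6,-0.0012,-0.0249,-0.0069
-35,-26.1,3.4,-0.0012,-0.0249,-0.0069
-34.6,-26.5,4.3,-0.0012,-0.0249,-0.0069
-34.4,-26.6,5.1,-0.0012,-0.0249,-0.0069
-34,-26.9,6,-0.0012,-0.0249,-0.0069
end err [ 0. -0.  0.] 0.0007
```

```bash
python3 -m crank '[88,-36,-24,-4,0,-0.025,-0.007,88,-36,-24,-4,0,-0.025,-0.007,88,-36,-24,-3,0,-0.025,-0.007,88,-36,-24,-3,0,-0.025,-0.007,88,-36,-25,-2,0,-0.025,-0.007,88,-36,-25,-1,0,-0.025,-0.007,88,-36,-25,0,0,-0.025,-0.007,88,-36,-25,1,0,-0.025,-0.007]' 20 && python3 -m crank '[88,-35,-26,2,0,-0.025,-0.007,88,-35,-26,3,0,-0.025,-0.007,88,-35,-26,3,0,-0.025,-0.007,88,-34,-26,4,0,-0.025,-0.007,88,-34,-26,5,0,-0.025,-0.007,88,-34,-27,6,0,-0.025,-0.007]' ; python3 -c "
from h import *
st();plan(world(q,[-131-80,50,330]),ori(60,q[2]),7)"
```

```text
time_s: 2.5
tool_pos: [373.6, 274.0, 299.3]
ee_rot: [0.099, 0.99, -0.013, 0.1]
wrist_force: [-0.1, 0.2, -0.4]
opening: 1.0
finger_force: 0.0
time_s: 3.1
tool_pos: [547.5, 82.2, 332.2]
ee_rot: [0.078, 0.982, -0.022, 0.173]
wrist_force: [0.6, 0.0, 0.1]
opening: 1.002
finger_force: 0.0
3.1 pos [547.5  82.2 332.2] z [ 0.337 -0.071 -0.939] y [ 0.16   0.987 -0.017] q [-0.04  0.22  1.36 -0.06  1.22 -1.44] F [0.6 0.  0.1] ff 0.0 op 88.2
-0.1,-0.1,0.4,-0.0021,-0.0995,0.0014
-0.1,-0.1,0.4,-0.0021,-0.0995,0.0014
-0,-0.1,0.4,-0.0021,-0.0995,0.0014
-0,-0,0.3,-0.0021,-0.0995,0.0014
0,-0.1,0.4,-0.0021,-0.0995,0.0014
0.1,-0.1,0.4,-0.0021,-0.0995,0.0014
0.2,-0.1,0.4,-0.0021,-0.0995,0.0014
end err [ 0. -0.  0.] 0.0002
```

```bash
python3 -m crank '[70,0,0,0.4,-0.002,-0.1,0.001,70,0,0,0.4,-0.002,-0.1,0.001,70,0,0,0.4,-0.002,-0.1,0.001,70,0,0,0.4,-0.002,-0.1,0.001,70,0,0,0.4,-0.002,-0.1,0.001,70,0,0,0,0,0,0]'; python3 -c "
from h import *
st()
for a in (48,55,60):
  print(a);o=ori(a,q[2]);plan(world(q,[-131,50,184.5+132])-10*o.as_matrix()[:,2],o,3)"
```

```text
time_s: 3.7
tool_pos: [546.1, 83.7, 328.7]
ee_rot: [0.071, 0.909, -0.036, 0.41]
wrist_force: [0.1, -0.1, 0.9]
opening: 0.793
finger_force: 0.0
3.7 pos [546.1  83.7 328.7] z [ 0.739 -0.123 -0.662] y [ 0.158  0.987 -0.006] q [-0.01  0.11  1.7  -0.23  0.5  -1.27] F [ 0.1 -0.1  0.9] ff 0.0 op 69.8
48
-15.3,-0.6,20.1,-0.0015,0.0032,0.0016
-15.4,-0.7,20.1,-0.0015,0.0032,0.0016
-15.5,-0.6,20.1,-0.0015,0.0032,0.0016
end err [-0. -0. -0.] 0.0002
55
-14.9,-0.6,20.2,-0.0014,-0.0375,0.0017
-14.2,-0.7,20.7,-0.0014,-0.0375,0.0017
-13.3,-0.6,21.2,-0.0014,-0.0375,0.0017
end err [ 0. -0.  0.] 0.0002
60
-14.6,-0.6,20.2,-0.0013,-0.0666,0.0017
-13.3,-0.7,21.2,-0.0013,-0.0666,0.0017
-11.8,-0.6,21.9,-0.0013,-0.0666,0.0017
end err [ 0. -0. -0.] 0.0001
```

```bash
python3 -m crank '[70,-7,-0.5,10,0,-0.033,0.001,70,-7,-0.5,10,0,-0.033,0.001,70,-6.5,-0.5,10.5,0,-0.033,0.001,70,-6.5,-0.5,10.5,0,-0.033,0.001,70,-6,0,11,0,-0.033,0.001,70,-6,0,11,0,-0.033,0.001,70,0,0,0,0,0,0]'; python3 - <<'E'
from h import *
st();o=ori(60,q[2]);plan(world(q,[-131,50,184.5+132])-10*o.as_matrix()[:,2],o,1)
s=viewer.snapshot("scene");t=viewer.snapshot("top")
a=cv2.resize(s["frame"][105:205,250:350],None,fx=4,fy=4,interpolation=2);b=cv2.resize(t["frame"][140:240,200:300],None,fx=4,fy=4,interpolation=2)
cv2.imwrite("pics/g1.png",np.hstack([a,b])[:,:,::-1])
E
```

```text
time_s: 4.4
tool_pos: [621.3, 68.9, 323.4]
ee_rot: [0.071, 0.864, -0.042, 0.497]
wrist_force: [0.4, 0.7, -0.1]
opening: 0.798
finger_force: 0.0
4.4 pos [621.3  68.9 323.4] z [ 0.853 -0.143 -0.502] y [ 0.164  0.986 -0.002] q [-0.04  0.23  1.68 -0.53  0.22 -0.99] F [ 0.4  0.7 -0.1] ff 0.0 op 70.2
2.6,0.8,-0.8,-0.0063,-0.0019,-0.0012
end err [-0. -0. -0.] 0.0
```

View pics/g1.png

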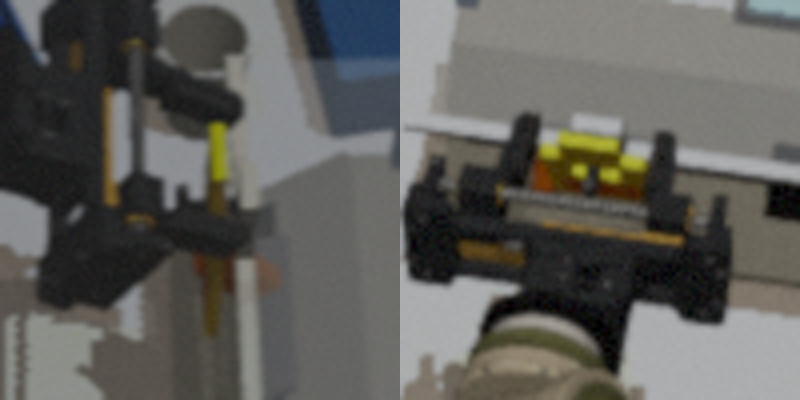

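```bash
python3 -m crank '[70,1.5,0.5,-5,0,0,0,30,0,0,0,0,0,0,30,0,0,0,0,0,0,30,0,0,0,0,0,0,30,0,0,0,0,0,0,30,0,0,0,0,0,0,30,0,0,0,0,0,0]' 25; python3 -c "
from h import *
st()"
```

```text
time_s: 5.2
tool_pos: [615.3, 71.0, 325.2]
ee_rot: [0.07, 0.863, -0.041, 0.499]
wrist_force: [-0.1, 0.4, 1.1]
opening: 0.406
finger_force: 24.8
5.2 pos [615.3  71.  325.2] z [ 0.855 -0.141 -0.5  ] y [ 0.162  0.987 -0.001] q [-0.03  0.22  1.69 -0.54  0.22 -0.98] F [-0.1  0.4  1.1] ff 24.8 op 35.8
```

```bash
python3 -m crank '[30,-3,0,-1.75,0,0,0,30,-3,0,-1.75,0,0,0,30,-3,0,-1.75,0,0,0,30,-3,0,-1.75,0,0,0,30,-3,0,-1.75,0,0,0,30,-3,0,-1.75,0,0,0,30,0,0,0,0,0,0]'; python3 -c "
from h import *
st();print(R.from_quat(robot.get_state()['ee_rot']).inv().apply(R.from_euler('z',q[2]).apply([-10,0,0])))"
```

```text
time_s: 5.9
tool_pos: [615.3, 71.1, 346.7]
ee_rot: [0.07, 0.863, -0.041, 0.499]
wrist_force: [-0.7, -0.2, -0.5]
opening: 0.401
finger_force: 24.8
5.9 pos [615.3  71.1 346.7] z [ 0.855 -0.141 -0.499] y [ 0.162  0.987 -0.001] q [-0.03  0.2   1.65 -0.43  0.27 -1.09] F [-0.7 -0.2 -0.5] ff 24.8 op 35.3
[ 4.98886869 -0.04023743 -8.66657777]
```

```bash
python3 -m crank '[30,4,0,-7,0,0,0,30,4,0,-7,0,0,0,30,4,0,-7,0,0,0,30,4,0,-7,0,0,0,30,4,0,-7,0,0,0,30,4,0,-7,0,0,0,30,4,0,-7,0,0,0,30,4,0,-7,0,0,0]'; python3 - <<'E'
from h import *
st()
s=viewer.snapshot("scene");t=viewer.snapshot("top")
a=cv2.resize(s["frame"][90:210,220:340],None,fx=3.3,fy=3.3,interpolation=2);b=cv2.resize(t["frame"][140:260,190:310],None,fx=3.3,fy=3.3,interpolation=2)
cv2.imwrite("pics/g2.png",np.hstack([a,b])[:,:,::-1])
yw=.225;ax=np.array([np.cos(yw),np.sin(yw),0])
for tl in(-30,-25):
    o=ori(tl,yw);g=np.array([452,361,0])+57*ax+[0,0,120]
    print(tl,g);plan(g,o,14)
E
```

```text
time_s: 6.7
tool_pos: [550.9, 81.6, 346.2]
ee_rot: [0.07, 0.863, -0.041, 0.498]
wrist_force: [0.4, -0.1, 0.3]
opening: 0.413
finger_force: 24.8
6.7 pos [550.9  81.6 346.2] z [ 0.855 -0.141 -0.5  ] y [ 0.162  0.987 -0.001] q [-0.01  0.09  1.78 -0.54  0.26 -0.97] F [ 0.4 -0.1  0.3] ff 24.8 op 36.3
-30 [507.5632641  373.71706264 120.        ]
17.2,20.1,2.5,-0.008,0.1107,-0.0296
16.2,20.6,4.5,-0.008,0.1107,-0.0296
14.9,21,6.5,-0.008,0.1107,-0.0296
13.6,21.3,8.1,-0.008,0.1107,-0.0296
11.9,21.7,9.8,-0.008,0.1107,-0.0296
10.1,21.9,11.1,-0.008,0.1107,-0.0296
8.1,22,12.3,-0.008,0.1107,-0.0296
6.1,22.2,13.3,-0.008,0.1107,-0.0296
3.9,22.2,14.1,-0.008,0.1107,-0.0296
1.7,22.2,14.5,-0.008,0.1107,-0.0296
-0.7,22.1,14.7,-0.008,0.1107,-0.0296
-2.9,21.9,14.8,-0.008,0.1107,-0.0296
-5.1,21.7,14.4,-0.008,0.1107,-0.0296
-7.4,21.4,14,-0.008,0.1107,-0.0296
end err [0. 0. 0.] 0.0008
-25 [507.5632641  373.71706264 120.        ]
17.2,20.1,2.5,-0.0092,0.1045,-0.0289
16.2,20.6,4.5,-0.0092,0.1045,-0.0289
15.1,20.9,6.2,-0.0092,0.1045,-0.0289
13.7,21.3,8,-0.0092,0.1045,-0.0289
12.2,21.6,9.5,-0.0092,0.1045,-0.0289
10.5,21.9,11,-0.0092,0.1045,-0.0289
8.6,22,12.1,-0.0092,0.1045,-0.0289
6.7,22.1,13.1,-0.0092,0.1045,-0.0289
4.6,22.1,13.9,-0.0092,0.1045,-0.0289
2.5,22.2,14.5,-0.0092,0.1045,-0.0289
0.4,22,14.8,-0.0092,0.1045,-0.0289
-1.9,21.9,15,-0.0092,0.1045,-0.0289
-4.1,21.6,14.9,-0.0092,0.1045,-0.0289
-6.2,21.4,14.5,-0.0092,0.1045,-0.0289
end err [-0. -0.  0.] 0.0007
```

View pics/g2.png

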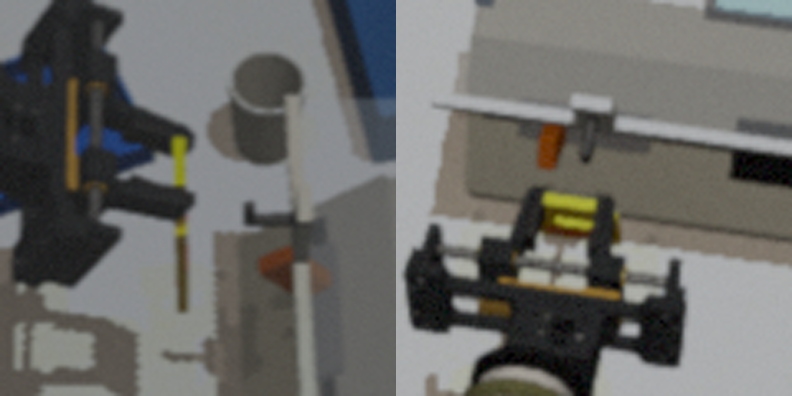

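```bash
python3 -m crank '[30,17,20,2.5,-0.008,0.11,-0.03,30,16,20.5,4.5,-0.008,0.11,-0.03,30,15,21,6.5,-0.008,0.11,-0.03,30,13.5,21,8,-0.008,0.11,-0.03,30,12,21.5,9.5,-0.008,0.11,-0.03,30,10,22,11,-0.008,0.11,-0.03,30,8,22,12,-0.008,0.11,-0.03]' && python3 -m crank '[30,6,22,13,-0.008,0.11,-0.03,30,4,22,14,-0.008,0.11,-0.03,30,2,22,14.5,-0.008,0.11,-0.03,30,-1,22,14.5,-0.008,0.11,-0.03,30,-3,22,14.5,-0.008,0.11,-0.03,30,-5,21.5,14.5,-0.008,0.11,-0.03,30,-6,21.5,14.5,-0.008,0.1,-0.03,30,0,0,0,0,0,0]' ; python3 - <<'E'
from h import *
st()
yw=.225;ax=np.array([np.cos(yw),np.sin(yw),0])
o=ori(-29,yw);g=np.array([452,361,0])+60*ax+[0,0,45]
plan(g,o,6)
E
```

```text
time_s: 7.5
tool_pos: [530.1, 227.8, 233.7]
ee_rot: [-0.023, 0.99, -0.039, 0.132]
wrist_force: [-0.3, -0.4, -1.5]
opening: 0.402
finger_force: 24.8
time_s: 8.3
tool_pos: [506.8, 372.9, 116.5]
ee_rot: [-0.111, 0.961, -0.031, -0.252]
wrist_force: [-0.6, -0.6, -2.1]
opening: 0.403
finger_force: 24.8
8.3 pos [506.8 372.9 116.5] z [-0.477 -0.116 -0.871] y [-0.229  0.973 -0.004] q [ 0.41  0.84  0.92  0.09  1.88 -1.38] F [-0.6 -0.6 -2.1] ff 24.8 op 35.5
-6.4,0.1,10.1,-0.0011,-0.0011,0.0006
-6.4,0.2,10,-0.0011,-0.0011,0.0006
-6.4,0.1,10.1,-0.0011,-0.0011,0.0006
-6.4,0.2,10.1,-0.0011,-0.0011,0.0006
-6.4,0.1,10.1,-0.0011,-0.0011,0.0006
-6.4,0.1,10.1,-0.0011,-0.0011,0.0006
end err [-0.  -0.   0.1] 0.0002
```

Descend to z 45, then look.

```bash
python3 -m crank '[30,-6.5,0,10,0,0,0,30,-6.5,0,10,0,0,0,30,-6.5,0,10,0,0,0,30,-6.5,0,10,0,0,0,30,-6.5,0,10,0,0,0,30,-6,0,9,0,0,0,30,0,0,0,0,0,0]' ; python3 - <<'E'
from h import *
st()
s=viewer.snapshot("scene");t=viewer.snapshot("top")
a=cv2.resize(s["frame"][80:180,160:290],None,fx=3,fy=3,interpolation=2);b=cv2.resize(t["frame"][200:300,115:245],None,fx=3,fy=3,interpolation=2)
cv2.imwrite("pics/g3.png",np.hstack([a,b])[:,:,::-1])
E
```

```text
time_s: 9.0
tool_pos: [511.8, 372.2, 49.3]
ee_rot: [-0.11, 0.962, -0.031, -0.249]
wrist_force: [-0.2, -0.4, -1.3]
opening: 0.408
finger_force: 24.8
9.0 pos [511.8 372.2  49.3] z [-0.473 -0.114 -0.874] y [-0.227  0.974 -0.004] q [ 0.41  0.92  0.97  0.09  1.76 -1.39] F [-0.2 -0.4 -1.3] ff 24.8 op 35.9
```

View pics/g3.png

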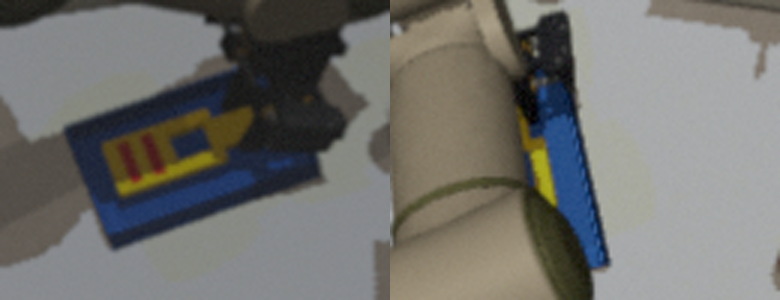

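```bash
python3 -m crank '[30,-1.4,0,2.6,0,0,0,30,-1.4,0,2.6,0,0,0,30,-1.4,0,2.6,0,0,0,30,-1.4,0,2.6,0,0,0,30,-1.4,0,2.6,0,0,0,30,-1.4,0,2.6,0,0,0,30,0,0,0,0,0,0]'; python3 -m crank '[30,-1,0,1.7,0,0,0,30,0,0,0,0,0,0]'; python3 -m crank '[30,-1,0,1.7,0,0,0,30,0,0,0,0,0,0]' 
```

```text
time_s: 9.8
tool_pos: [511.9, 372.3, 32.8]
ee_rot: [-0.11, 0.962, -0.03, -0.248]
wrist_force: [0.4, -0.3, -1.1]
opening: 0.405
finger_force: 24.8
time_s: 10.0
tool_pos: [512.1, 372.4, 31.2]
ee_rot: [-0.11, 0.962, -0.03, -0.248]
wrist_force: [0.7, 0.6, -1.3]
opening: 0.401
finger_force: 24.8
time_s: 10.2
tool_pos: [512.1, 372.4, 29.1]
ee_rot: [-0.11, 0.962, -0.03, -0.248]
wrist_force: [0.8, -0.6, -1.4]
opening: 0.405
finger_force: 24.8
```

```bash
for i in 1; do python3 -m crank '[30,-0.7,0,1.3,0,0,0,30,0,0,0,0,0,0]'|grep -E "tool_pos|wrist"; python3 -m crank '[30,-0.7,0,1.3,0,0,0,30,0,0,0,0,0,0]'|grep -E "tool_pos|wrist";python3 -m crank '[30,-0.7,0,1.3,0,0,0,30,0,0,0,0,0,0]'|grep -E "tool_pos|wrist"; done
```

```text
tool_pos: [512.1, 372.4, 27.7]
wrist_force: [0.6, -0.6, -0.1]
tool_pos: [512.1, 372.4, 26.2]
wrist_force: [-0.7, 0.1, -0.6]
tool_pos: [512.2, 372.4, 25.2]
wrist_force: [1.1, 0.6, 0.3]
```

```bash
python3 -m crank '[30,-0.7,0,1.3,0,0,0,30,0,0,0,0,0,0]'|grep -E "tool_pos|wrist"; python3 -m crank '[30,-0.7,0,1.3,0,0,0,30,0,0,0,0,0,0]'|grep -E "tool_pos|wrist"
```

```text
tool_pos: [512.3, 372.4, 24.8]
wrist_force: [0.2, -0.8, 8.4]
tool_pos: [512.3, 372.4, 24.5]
wrist_force: [-2.0, -1.6, 16.1]
```

```bash
python3 -m crank '[30,1,0,-1.9,0,0,0,36,0,0,0,0,0,0,40,0,0,0,0,0,0,46,0,0,0,0,0,0,60,0,0,0,0,0,0,60,0,0,0,0,0,0,60,0,0,0,0,0,0]' ; python3 -m crank '[60,2.4,0,-4.5,0,0,0,60,5,0,-9,0,0,0,60,10,0,-18,0,0,0,60,14,0,-25,0,0,0,60,15,0,-27,0,0,0,60,15,0,-27,0,0,0,60,15,0,-27,0,0,0,60,12,0,-22,0,0,0]'; python3 - <<'E'
from h import *
st()
s=viewer.snapshot("scene");t=viewer.snapshot("top")
for p in(s,t):
    for k in models.trace(p,"tag")[:2]:
        ys,xs=np.nonzero(k["mask"]);print(k["confidence"],k["bbox"],atz(p,[[xs.mean(),ys.mean()]],8).round())
cv2.imwrite("pics/g4s.png",s["frame"][:,:,::-1]);cv2.imwrite("pics/g4t.png",t["frame"][:,:,::-1])
# lock approach: TCP at grip; report grip measured
m=cv2.inRange(cv2.cvtColor(t["frame"],cv2.COLOR_RGB2HSV),(4,150,60),(17,255,255));m[:,:225]=0;m[:,265:]=0;m[:165]=0;m[205:]=0
ys,xs=np.nonzero(m);print("grip px",len(xs),xs.min(),xs.max(),ys.min(),ys.max(),xs.mean(),ys.mean())
for y in(80,95,110):
    B=np.array([-92.5,y,93]);n=np.array([-np.sin(np.radians(40)),0,np.cos(np.radians(40))]);u=np.array([n[2],0,-n[0]])
    c=[B+n*65+u*a+[0,b,0] for a in(-16,16) for b in(-8,8)]
    print(y,proj(t,world(q,c)).round(1).tolist(),proj(s,world(q,c)).round(1).tolist())
E
```

```text
time_s: 11.9
tool_pos: [512.5, 372.1, 24.8]
ee_rot: [-0.11, 0.962, -0.03, -0.248]
wrist_force: [0.2, -2.3, 8.1]
opening: 0.683
finger_force: 3.9
time_s: 12.7
tool_pos: [511.8, 373.1, 208.8]
ee_rot: [-0.111, 0.962, -0.03, -0.247]
wrist_force: [1.0, 0.7, 0.3]
opening: 0.682
finger_force: 0.0
12.7 pos [511.8 373.1 208.8] z [-0.469 -0.112 -0.876] y [-0.228  0.974 -0.003] q [ 0.41  0.78  0.79  0.1   2.07 -1.36] F [1.  0.7 0.3] ff 0.0 op 60.0
0.67 [196.8, 122.9, 53.2, 26.0] [[443. 354.   8.]]
0.56 [152.0, 234.5, 24.3, 49.6] [[445. 353.   8.]]
0.49 [382.8, 228.1, 45.1, 56.6] [[ 450. -376.    8.]]
grip px 80 233 240 178 190 236.3375 183.6875
80 [[244.5, 195.0], [238.8, 194.2], [245.2, 184.9], [239.5, 184.1]] [[294.8, 179.9], [294.6, 174.5], [304.7, 175.7], [304.5, 170.2]]
95 [[239.1, 194.3], [233.5, 193.5], [239.8, 184.2], [234.1, 183.4]] [[294.6, 174.8], [294.4, 169.5], [304.5, 170.6], [304.2, 165.1]]
110 [[233.8, 193.5], [228.2, 192.7], [234.4, 183.4], [228.7, 182.6]] [[294.4, 169.8], [294.2, 164.5], [304.2, 165.5], [304.0, 160.1]]
```

```bash
python3 - <<'E'
from h import *
s=viewer.snapshot("scene");t=viewer.snapshot("top")
a=cv2.resize(s["frame"][140:200,270:330],None,fx=6.6,fy=6.6,interpolation=2);b=cv2.resize(t["frame"][150:210,215:275],None,fx=6.6,fy=6.6,interpolation=2)
n=np.array([-np.sin(np.radians(40)),0,np.cos(np.radians(40))]);u=np.array([n[2],0,-n[0]])
for p,im,o in((s,a,(270,140)),(t,b,(215,150))):
    for xs,col in((-92.5,(255,0,255)),):
        B=np.array([xs,95,45+(xs+150)*np.tan(np.radians(40))])
        c=np.array([B+n*h+u*e+[0,f,0] for h in(9,65) for e,f in((-16,-8),(-16,8),(16,8),(16,-8))])
        k=((proj(p,world(q,c))-o+.5)*6.6).astype(np.int32)
        cv2.polylines(im,[k[4:]],True,col,1);cv2.polylines(im,[k[:4]],True,(0,255,0),1)
cv2.imwrite("pics/g5.png",np.hstack([a,b])[:,:,::-1])
E
```

```text
(no output)
```

View pics/g5.png

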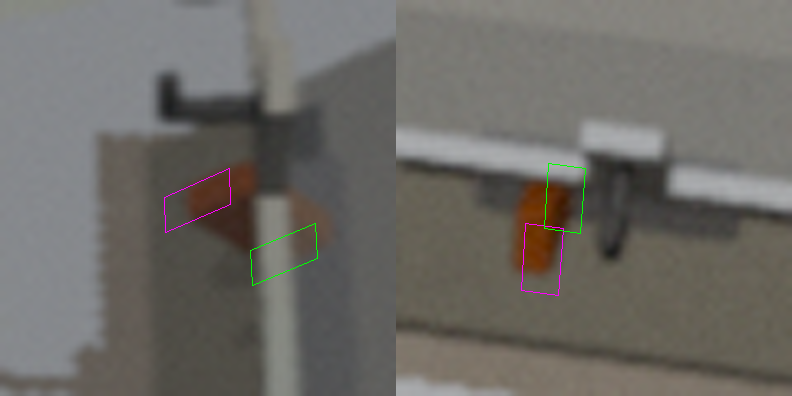

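```bash
cat >> h.py <<'E'
n40=np.array([-np.sin(np.radians(40)),0,np.cos(np.radians(40))]);u40=np.array([n40[2],0,-n40[0]])
def grip(xs,y,h=48,e=0): return np.array([xs,y,45+(xs+150)*np.tan(np.radians(40))])+n40*h+u40*e
E
python3 - <<'E'
from h import *
from scipy.optimize import least_squares
s=viewer.snapshot("scene");t=viewer.snapshot("top")
a=np.array([270+189/6.6-.5,140+201/6.6-.5]);b=np.array([215+137/6.6-.5,150+271/6.6-.5])
w=tri(t,[b],s,[a])[0];l=R.from_euler('z',-q[2]).apply(w-[q[0],q[1],0]);print("agit frame",l)
f=lambda v:np.r_[proj(s,world(q,grip(v[0],v[1],65,-16)))[0]-a,proj(t,world(q,grip(v[0],v[1],65,-16)))[0]-b]
r=least_squares(f,[-90,95]);print(r.x,r.fun)
print("height above panel of tri:", (l-[-150,0,45])@n40)
xs,y=r.x
G=world(q,grip(xs,y));o=ori(42,q[2]);print("TCP",G)
P=G-110*o.as_matrix()[:,2];print("pre",P);plan(P,o,12)
# bar clearance (agit frame xz): distance of tool axis to guard edge
for tl in(40,42,45):
    d=np.array([-np.sin(np.radians(tl)),np.cos(np.radians(tl))]);v=np.array([-118,234])-grip(xs,y)[[0,2]];print(tl,"along",v@d,"perp",d[0]*v[1]-d[1]*v[0])
E
```

```text
agit frame [-137.68211395   99.11343708  135.83127082]
[-84.18421198  97.76077799] [-0.36600865 -0.24019408  0.27460776 -0.23737339]
height above panel of tri: 61.66300574464944
TCP [651.27553255 113.28618955 136.99613672]
pre [578.59603755 124.91777602 218.74206752]
-0.1,-21.4,-1.3,0.0035,-0.102,0.0343
-1,-21.4,-1.1,0.0035,-0.102,0.0343
-1.8,-21.3,-0.9,0.0035,-0.102,0.0343
-2.7,-21.3,-0.7,0.0035,-0.102,0.0343
-3.4,-21.1,-0.2,0.0035,-0.102,0.0343
-4.1,-21,0.2,0.0035,-0.102,0.0343
-4.8,-20.9,0.7,0.0035,-0.102,0.0343
-5.4,-20.7,1.4,0.0035,-0.102,0.0343
-6,-20.5,2,0.0035,-0.102,0.0343
-6.4,-20.3,2.7,0.0035,-0.102,0.0343
-6.8,-20,3.4,0.0035,-0.102,0.0343
-7.1,-19.8,4.2,0.0035,-0.102,0.0343
end err [-0.  0. -0.] 0.0006
40 along 76.21319623951757 perp -60.083870982541114
42 along 74.06987236235142 perp -62.70707170259853
45 along 70.68652761579534 perp -66.49765143906411
```

```bash
python3 -m crank '[60,0,-21.4,-1,0.003,-0.1,0.034,60,-1,-21.4,-1,0.003,-0.1,0.034,60,-2,-21.3,-1,0.003,-0.1,0.034,60,-2.5,-21.3,-0.5,0.003,-0.1,0.034,60,-3.5,-21,-0.5,0.004,-0.1,0.034,60,-4,-21,0,0.004,-0.1,0.034]' >/dev/null; python3 -m crank '[50,-5,-21,1,0.004,-0.1,0.034,50,-5.5,-20.7,1.5,0.004,-0.1,0.034,50,-6,-20.5,2,0.004,-0.1,0.034,50,-6.5,-20,2.5,0.004,-0.1,0.034,50,-7,-20,3.5,0.004,-0.1,0.035,50,-7,-20,4,0.003,-0.1,0.035,50,0,0,0,0,0,0]'; python3 - <<'E'
from h import *
st()
o=ori(40,q[2]);G=world(q,grip(-84.2,98.3));print(G);plan(G-25*o.as_matrix()[:,2],o,4)
E
```

```text
time_s: 14.4
tool_pos: [577.9, 123.7, 217.7]
ee_rot: [0.075, 0.935, -0.03, 0.346]
wrist_force: [0.4, -0.5, -0.0]
opening: 0.566
finger_force: 0.0
14.4 pos [577.9 123.7 217.7] z [ 0.642 -0.107 -0.759] y [ 0.16   0.987 -0.004] q [ 0.07  0.32  1.71 -0.36  0.45 -1.07] F [ 0.4 -0.5 -0. ] ff 0.0 op 49.8
[651.34515536 113.82113096 136.982889  ]
-1,0.6,21.1,-0.0011,0.0027,0.0002
-1,0.5,21.2,-0.0011,0.0027,0.0002
-1.1,0.5,21.1,-0.0011,0.0027,0.0002
-1.2,0.5,21.1,-0.0011,0.0027,0.0002
end err [ 0.  0. -0.] 0.0002
```

```bash
python3 -m crank '[50,-1,0.5,21,-0.001,0.003,0,50,-1,0.5,21,-0.001,0.003,0,50,-1,0.5,21,-0.001,0.003,0,50,-1,0.5,21,-0.001,0.003,0,50,0,0,0,0,0,0]'; python3 - <<'E'
from h import *
st()
o=ori(40,q[2]);G=world(q,grip(-84.2,98.3));plan(G,o,3)
s=viewer.snapshot("scene");t=viewer.snapshot("top")
a=cv2.resize(s["frame"][130:210,250:330],None,fx=5,fy=5,interpolation=2);b=cv2.resize(t["frame"][150:230,195:275],None,fx=5,fy=5,interpolation=2)
cv2.imwrite("pics/g6.png",np.hstack([a,b])[:,:,::-1])
E
```

```text
time_s: 14.9
tool_pos: [637.0, 118.1, 155.9]
ee_rot: [0.073, 0.937, -0.027, 0.339]
wrist_force: [0.6, -0.3, -0.1]
opening: 0.566
finger_force: 0.0
14.9 pos [637.  118.1 155.9] z [ 0.632 -0.101 -0.768] y [ 0.156  0.988 -0.001] q [ 0.05  0.49  1.63 -0.38  0.36 -1.06] F [ 0.6 -0.3 -0.1] ff 0.0 op 49.8
0.2,-0.7,8,0.0002,-0.0011,0.0009
0.3,-0.6,8,0.0002,-0.0011,0.0009
0.2,-0.7,8.1,0.0002,-0.0011,0.0009
end err [-0.1  0.   0. ] 0.0001
```

View pics/g6.png

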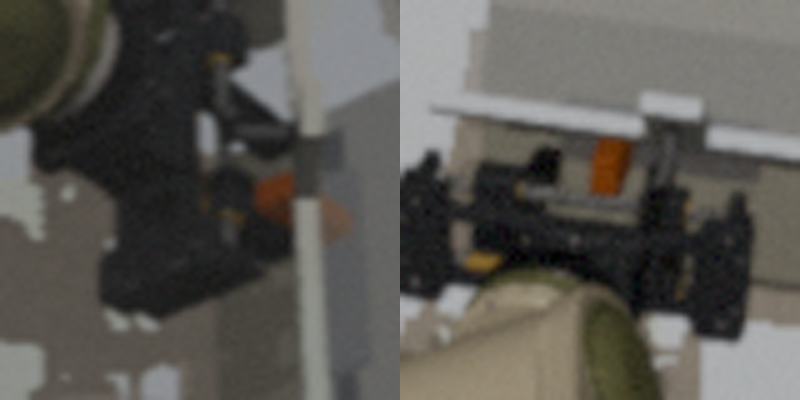

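```bash
python3 -m crank '[50,0,-1.4,8,0,0,0,50,0.3,-1.4,8,0,-0.001,0.001,50,0.3,-1.4,8,0,-0.001,0.001,30,0,0,0,0,0,0,10,0,0,0,0,0,0,10,0,0,0,0,0,0,10,0,0,0,0,0,0,10,0,0,0,0,0,0]' 25; python3 - <<'E'
from h import *
st();p=robot.get_state()["tool_pos"];print(R.from_euler('z',-q[2]).apply(p-[q[0],q[1],0]))
E
```

```text
time_s: 15.8
tool_pos: [650.6, 112.1, 139.8]
ee_rot: [0.074, 0.936, -0.026, 0.343]
wrist_force: [0.4, 3.8, -0.4]
opening: 0.179
finger_force: 25.0
15.8 pos [650.6 112.1 139.8] z [ 0.639 -0.099 -0.763] y [0.156 0.988 0.002] q [ 0.03  0.53  1.62 -0.4   0.32 -1.05] F [ 0.4  3.8 -0.4] ff 25.0 op 15.7
[-115.4902394    96.497665    139.82304678]
```

```bash
python3 -m crank '[10,0,-3,0,0,0,0,10,0,-5,0,0,0,0,10,0,-6,0,0,0,0,10,0,-6,0,0,0,0]' ; python3 -m crank '[10,0,-6,0,0,0,0,10,0,-6,0,0,0,0,10,0,-6,0,0,0,0,10,0,-6,0,0,0,0,10,0,-3,0,0,0,0]'; cat > f.py <<'E'
from h import *
s=robot.get_state();r=R.from_euler('z',-q[2]);p=r.apply(s["tool_pos"]-[q[0],q[1],0]);f=r.apply(s["wrist_force"])
print(round(s["time_s"],2),"p",p.round(1),"F agit",f.round(1),"F tool",R.from_quat(s["ee_rot"]).inv().apply(s["wrist_force"]).round(1),round(s["finger_force"],1))
E
python3 f.py
```

```text
time_s: 16.2
tool_pos: [647.4, 92.5, 139.8]
ee_rot: [0.074, 0.936, -0.026, 0.343]
wrist_force: [0.7, 7.2, 0.0]
opening: 0.174
finger_force: 25.0
time_s: 16.7
tool_pos: [643.0, 65.6, 139.8]
ee_rot: [0.074, 0.936, -0.026, 0.343]
wrist_force: [-0.6, 7.0, 1.3]
opening: 0.175
finger_force: 25.0
16.7 p [-115.7   49.3  139.8] F agit [-1.7  6.8  1.3] F tool [ 0.5  6.8 -2. ] 25.0
```

```bash
cat >> f.py <<'E'
import sys;sys.exit(int(f[1]>float(sys.argv[1])) if len(sys.argv)>1 else 0)
E
g(){ python3 f.py 8.8; }
m(){ tail -0 /dev/null; }
python3 -m crank '[10,0,-2,0,0,0,0,10,0,-2,0,0,0,0]' >/dev/null && g && python3 -m crank '[10,0,-2,0,0,0,0,10,0,-2,0,0,0,0]' >/dev/null && g && python3 -m crank '[10,0,-2,0,0,0,0,10,0,-2,0,0,0,0]' >/dev/null && g && python3 -m crank '[10,0,-2,0,0,0,0,10,0,-2,0,0,0,0]' >/dev/null && g && python3 -m crank '[10,0,-2,0,0,0,0,10,0,-2,0,0,0,0]' >/dev/null && g && python3 -m crank '[10,0,-2,0,0,0,0,10,0,-2,0,0,0,0]' >/dev/null && g && python3 -m crank '[10,0,-2,0,0,0,0,10,0,-2,0,0,0,0]' >/dev/null && g && python3 -m crank '[10,0,-2,0,0,0,0,10,0,-2,0,0,0,0]' >/dev/null && g && python3 -m crank '[10,0,-2,0,0,0,0,10,0,-2,0,0,0,0]' >/dev/null && g
```

```text
16.9 p [-115.6   45.6  139.8] F agit [-1.8  6.1  1.6] F tool [ 0.3  6.1 -2.3] 25.0
17.1 p [-115.7   41.6  139.8] F agit [-2.2  7.2  2.3] F tool [ 0.2  7.2 -3.1] 25.0
17.3 p [-115.7   37.7  139.8] F agit [-1.6  6.4  1.4] F tool [ 0.3  6.4 -2.1] 25.0
17.5 p [-115.7   33.6  139.8] F agit [-2.6  7.3  1.6] F tool [ 1.   7.4 -2.9] 25.0
17.7 p [-115.7   29.6  139.8] F agit [-2.4  6.9  1.6] F tool [ 0.8  6.9 -2.7] 25.0
17.9 p [-115.7   25.6  139.8] F agit [-3.3  6.5  1.9] F tool [ 1.3  6.5 -3.6] 25.0
18.1 p [-115.7   21.6  139.8] F agit [-3.4  7.   1. ] F tool [ 1.9  7.  -2.9] 25.0
18.3 p [-115.8   17.7  139.8] F agit [-4.   7.2  1.8] F tool [ 1.9  7.2 -3.9] 25.0
18.5 p [-115.8   13.7  139.8] F agit [-3.3  6.2  2. ] F tool [ 1.3  6.2 -3.7] 25.0
```

```bash
g(){ python3 f.py 8.7; }
python3 -m crank '[10,0,-2,-0.1,0,0,0,10,0,-2,-0.1,0,0,0]' >/dev/null && g && python3 -m crank '[10,0,-2,-0.1,0,0,0,10,0,-2,-0.1,0,0,0]' >/dev/null && g && python3 -m crank '[10,0,-2,-0.1,0,0,0,10,0,-2,-0.1,0,0,0]' >/dev/null && g && python3 -m crank '[10,0,-2,-0.1,0,0,0,10,0,-2,-0.1,0,0,0]' >/dev/null && g && python3 -m crank '[10,0,-2,-0.1,0,0,0,10,0,-2,-0.1,0,0,0]' >/dev/null && g && python3 -m crank '[10,0,-2,-0.1,0,0,0,10,0,-2,-0.1,0,0,0]' >/dev/null && g && python3 -m crank '[10,0,-2,-0.1,0,0,0,10,0,-2,-0.1,0,0,0]' >/dev/null && g && python3 -m crank '[10,0,-2,-0.1,0,0,0,10,0,-2,-0.1,0,0,0]' >/dev/null && g && python3 -m crank '[10,0,-2,-0.1,0,0,0,10,0,-2,-0.1,0,0,0]' >/dev/null && g
```

```text
18.7 p [-115.8    9.6  139.8] F agit [ 0.   6.8 -0.5] F tool [0.3 6.8 0.4] 25.0
18.9 p [-115.8    5.6  139.8] F agit [ 1.3  7.  -2.1] F tool [0.4 7.  2.5] 25.0
19.1 p [-115.8    1.5  139.8] F agit [ 2.6  6.7 -3.3] F tool [0.2 6.7 4.2] 25.0
19.3 p [-115.9   -2.5  139.8] F agit [ 5.5  6.8 -5.1] F tool [-0.9  6.7  7.5] 25.0
19.5 p [-115.9   -6.6  139.8] F agit [ 5.8  5.3 -5.8] F tool [-0.7  5.3  8.2] 25.0
19.7 p [-115.9  -10.6  139.8] F agit [ 8.5  7.  -7.7] F tool [-1.5  7.  11.4] 25.0
19.9 p [-116.   -14.6  139.9] F agit [ 9.4  6.6 -9.7] F tool [-0.9  6.5 13.5] 25.0
20.1 p [-116.   -18.7  139.9] F agit [ 12.5   6.7 -11.6] F tool [-2.1  6.7 16.9] 25.0
20.3 p [-116.   -22.7  139.9] F agit [ 14.5   6.9 -12.1] F tool [-3.2  6.9 18.6] 25.0
```

```bash
g(){ python3 f.py 8.7; }
python3 -m crank '[10,0,0,0.7,0,0,0,10,0,0,0.6,0,0,0]' >/dev/null && g && python3 -m crank '[10,0,-2,0,0,0,0,10,0,-2,0,0,0,0]' >/dev/null && g && python3 -m crank '[10,0,-2,0,0,0,0,10,0,-2,0,0,0,0]' >/dev/null && g && python3 -m crank '[10,0,-2,0,0,0,0,10,0,-2,0,0,0,0]' >/dev/null && g && python3 -m crank '[10,0,-2,0,0,0,0,10,0,-2,0,0,0,0]' >/dev/null && g && python3 -m crank '[10,0,-2,0,0,0,0,10,0,-2,0,0,0,0]' >/dev/null && g && python3 -m crank '[10,0,-2,0,0,0,0,10,0,-2,0,0,0,0]' >/dev/null && g && python3 -m crank '[10,0,-2,0,0,0,0,10,0,-2,0,0,0,0]' >/dev/null && g
```

```text
20.5 p [-115.8  -22.9  139.8] F agit [-5.7  2.5  5.2] F tool [ 1.   2.5 -7.7] 25.0
20.7 p [-115.9  -26.4  139.8] F agit [ 0.9  8.8 -1.2] F tool [0.1 8.8 1.5] 25.0
```

```bash
g(){ python3 f.py 10.8; }
g; python3 -m crank '[10,0,-1,0,0,0,0]' >/dev/null && g && python3 -m crank '[10,0,-1,0,0,0,0]' >/dev/null && g && python3 -m crank '[10,0,-1,0,0,0,0]' >/dev/null && g && python3 -m crank '[10,0,-1,0,0,0,0]' >/dev/null && g && python3 -m crank '[10,0,-1,0,0,0,0]' >/dev/null && g && python3 -m crank '[10,0,-1,0,0,0,0]' >/dev/null && g && python3 -m crank '[10,0,-1,0,0,0,0]' >/dev/null && g
```

```text
20.7 p [-115.9  -26.4  139.8] F agit [ 0.9  8.8 -1.2] F tool [0.1 8.8 1.5] 25.0
20.8 p [-115.9  -27.4  139.8] F agit [ 0.2  8.6 -0.7] F tool [0.3 8.6 0.7] 25.0
20.9 p [-115.9  -28.2  139.8] F agit [ 1.   9.6 -0.9] F tool [-0.2  9.6  1.4] 25.0
21.0 p [-115.9  -29.2  139.8] F agit [ 0.4  9.8 -2.1] F tool [1.  9.8 1.9] 25.0
21.1 p [-116.   -30.1  139.8] F agit [ 1.8 10.7 -1.1] F tool [-0.7 10.7  2. ] 25.0
21.2 p [-116.   -31.   139.8] F agit [ 2.3 16.2 -1. ] F tool [-1.1 16.2  2.3] 25.0
```

```bash
python3 -m crank '[10,0,0,0,0,0,0,10,0,0,0,0,0,0]' >/dev/null; python3 f.py; python3 -m crank '[10,0,-0.3,0,0,0,0,10,0,0,0,0,0,0]' >/dev/null; python3 f.py
```

```text
21.4 p [-115.9  -31.   139.8] F agit [ 2.1  9.8 -0.4] F tool [-1.4  9.8  1.7] 25.0
21.6 p [-116.   -31.   139.8] F agit [ 1.9 12.4 -1.5] F tool [-0.5 12.4  2.4] 25.0
```

```bash
python3 -m crank '[10,0,-0.3,0,0,0,0,10,0,0,0,0,0,0]' >/dev/null; python3 f.py; python3 -m crank '[18,0,0,0,0,0,0,24,0,0.3,0,0,0,0,34,0,0.3,0,0,0,0,44,0,0.3,0,0,0,0,44,0,0,0,0,0,0]' >/dev/null; python3 f.py;  python3 -m crank '[44,0,0,0,0,0,0,44,0,0,0,0,0,0]'; python3 f.py
```

```text
21.8 p [-116.   -31.   139.8] F agit [ 2.3 14.4 -2.1] F tool [-0.4 14.3  3.1] 25.0
22.3 p [-115.6  -32.1  139.8] F agit [-0.7 -0.   0.2] F tool [ 0.4 -0.  -0.6] 0.0
time_s: 22.5
tool_pos: [630.2, -14.7, 139.7]
ee_rot: [0.074, 0.936, -0.027, 0.343]
wrist_force: [-0.2, 0.2, 0.9]
opening: 0.501
finger_force: 0.0
22.5 p [-115.6  -32.   139.7] F agit [-0.2  0.2  0.9] F tool [-0.5  0.2 -0.8] 0.0
```

Free of the grip; retreat along the tool axis and check.

```bash
python3 -m crank '[44,0,0,-8,0,0,0,44,0,0,-16,0,0,0,44,0,0,-22,0,0,0,44,0,0,-25,0,0,0,44,0,0,-25,0,0,0,44,0,0,-25,0,0,0,44,0,0,-25,0,0,0,44,0,0,0,0,0,0]'; python3 - <<'E'
from h import *
st()
s=viewer.snapshot("scene");t=viewer.snapshot("top")
print("pred front top edge grip y=-31",proj(t,world(q,grip(-84.2,-31,65,-16))),proj(s,world(q,grip(-84.2,-31,65,-16))))
a=cv2.resize(s["frame"][80:300,160:360],None,fx=2,fy=2,interpolation=2);b=cv2.resize(t["frame"][130:350,130:330],None,fx=2,fy=2,interpolation=2)
cv2.imwrite("pics/g7.png",np.hstack([a,b])[:,:,::-1])
E
```

```text
time_s: 23.3
tool_pos: [536.2, 0.4, 254.0]
ee_rot: [0.074, 0.935, -0.027, 0.345]
wrist_force: [-0.5, 0.7, -0.3]
opening: 0.497
finger_force: 0.0
23.3 pos [5.362e+02 4.000e-01 2.540e+02] z [ 0.641 -0.101 -0.761] y [0.157 0.988 0.001] q [-0.25  0.16  1.8   0.13  0.47 -1.75] F [-0.5  0.7 -0.3] ff 0.0 op 43.7
pred front top edge grip y=-31 [[281.60377718 196.71660682]] [[299.67379959 215.11545691]]
```

View pics/g7.png

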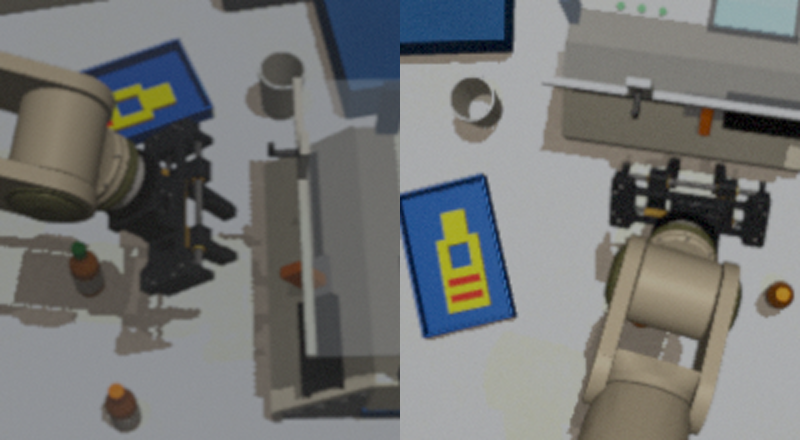

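The tag lies flat in the tray: yellow at about (465,260) in the right half. The grip is at (705,120), near the tunnel, where the end position predicts it. The bottles and beaker are still standing, and the arm is clear of everything.

```bash
python3 -c "
from rig import robot
print(robot.job_done())"
```

```text
the job is handed in; nothing more can be done
None
```

The job is handed in at about 23 s of the 67 s allowed: the tag lies flat in the blue tray, the lock grip was slid until it stopped moving against the solid end stop (push there about 16 N at most, including roughly 7 N of friction) and let go there, and the bottles near the work and the beaker still stand in the last pictures.

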